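# Load the battery housing of an emergency light and screw its lid snug

### The job

Fit the three loose battery sticks into the three bores of the battery housing, one in each, button end up and right down to the bottom. Then swing the lid shut over them and turn its wing screw clockwise until it is snug, without overtightening it. Leave the tin, tape measure, junction box and drill where they are.

Things in the scene. Friction and masses are not known exactly. Their poses are not given: they have to be found in the camera images.
- stick0_center (a point): Centre (half-way up, 45 mm above its foot) of battery stick 1 of three alike: a plain light-grey cylinder 34 mm in diameter and 90 mm tall in all, the top 5 mm being an 11 mm wide steel button. It stands loose on the work surface, button up, about 160 g. Its z axis points from foot to button. Any stick may go in any bore.
- stick1_center (a point): Centre (half-way up, 45 mm above its foot) of battery stick 2 of three alike: a plain light-grey cylinder 34 mm in diameter and 90 mm tall in all, the top 5 mm being an 11 mm wide steel button. It stands loose on the work surface, button up, about 160 g. Its z axis points from foot to button. Any stick may go in any bore.
- stick2_center (a point): Centre (half-way up, 45 mm above its foot) of battery stick 3 of three alike: a plain light-grey cylinder 34 mm in diameter and 90 mm tall in all, the top 5 mm being an 11 mm wide steel button. It stands loose on the work surface, button up, about 160 g. Its z axis points from foot to button. Any stick may go in any bore.
- bore0 (a point): Centre of the mouth of bore 1 of three alike in the top face of the fixed battery housing, a grey 120 x 120 x 100 mm block (top face 100 mm above the work surface). Bore: round, 39 mm across, 92 mm deep, upright, 3 mm chamfer; the bores lie on a 32 mm radius about the block's centre, 55.4 mm apart. A seated stick ends 2 mm below the top face. The point's x and y axes are parallel to the block's sides; z up.
- bore1 (a point): Centre of the mouth of bore 2 of three alike in the top face of the fixed battery housing, a grey 120 x 120 x 100 mm block (top face 100 mm above the work surface). Bore: round, 39 mm across, 92 mm deep, upright, 3 mm chamfer; the bores lie on a 32 mm radius about the block's centre, 55.4 mm apart. A seated stick ends 2 mm below the top face. The point's x and y axes are parallel to the block's sides; z up.
- bore2 (a point): Centre of the mouth of bore 3 of three alike in the top face of the fixed battery housing, a grey 120 x 120 x 100 mm block (top face 100 mm above the work surface). Bore: round, 39 mm across, 92 mm deep, upright, 3 mm chamfer; the bores lie on a 32 mm radius about the block's centre, 55.4 mm apart. A seated stick ends 2 mm below the top face. The point's x and y axes are parallel to the block's sides; z up.
- lid_pin (a point): The upright pin on which the lid swings, at one corner of the housing's top face, 71 mm from the block's centre; the point lies on the pin's axis at the height of the top face. Axes as the housing's, z up.
- lid (a joint): Angle of the lid about the upright pin: 0 is shut (against a stop, the lid's centre over the block's centre), and it grows counter-clockwise from above as the lid swings aside (up to 2.6 rad). The lid is a flat aluminium disc 108 mm across and 9 mm thick that swings level, its underside 4.5 mm above the housing's top face. It turns against about 0.08 N m of friction and stays where it is left.
- lid_post (a point): The lid's handle: an upright round steel post 14 mm in diameter and 34 mm tall, on a tab of the lid beyond the disc, 127 mm from the pin and 56 mm from the disc's centre, on the line from the pin through the centre. The point is half-way up the post (17 mm above the lid's upper face, 130.5 mm above the work surface); its axes turn with the lid.
- wing_screw (a joint): Turn of the wing screw in the lid, rad; it grows clockwise from above. It starts loose, somewhere from 0 to 0.4, turns against 0.05 N m of friction, and is fully down at 1.3, where it goes no further. It stays where it is left.
- wing_bar (a joint): Twist of the bar grip against its screw, rad, clockwise from above: it sits on a sprung sleeve, so once the screw is down the bar turns on while the torque rises 0.8 N m per rad. About 0.06 while the loose screw turns. Snug is 0.11 to 0.4 (0.09 to 0.32 N m) with the screw down, kept for a moment; past 0.5 is overtightened. Let go, it springs back to 0 and the screw stays down.
- wing_grip (a point): The wing screw's black bar grip at the centre of the lid's disc: 48 mm long along this point's own x axis, 12 mm thick along its y axis, standing 6 to 36 mm above the lid's upper face on an 11 mm thick steel spindle. The point lies on the screw's axis, 22 mm above the lid's upper face (135.5 mm above the work surface). It turns by the sum of the screw's turn and the bar's twist, and travels with the lid.
- tin: Bystander: closed round tin, 62 mm across and 95 mm tall, upright; origin at the centre of its underside.
- tape: Bystander: red tape measure standing on edge, 66 mm (own x) by 34 mm (own y), 62 mm tall; origin at the centre of its underside.
- jbox: Bystander: open square steel junction box, 64 x 64 mm, 45 mm tall; origin at the centre of its underside.
- drill: Bystander: cordless drill lying on its side, 58 mm high; origin on the work surface under the middle of its motor body, which runs 60 mm to -y and with the chuck 105 mm to +y (58 mm thick), the bit 60 mm more; its handle and battery reach 170 mm along its x.
Mind the look-alikes: they are no part of the job. Leave any blue or purple look-alike of the part that bears bore0 alone.

How it is judged:
By the outcome, as a careful person would: the job done as asked, in the order asked, and still so for the second after the job is handed in, with the robot touching nothing.
It also fails if it takes over 72 s, if anything falls off the work surface, if the arm or the gripper's body presses on something with over 40 N, if the wrist force passes 120 N, or if a joint passes its speed limit or range.

### The arm

A 6-joint arm with a two-finger parallel gripper is mounted at the origin on the work surface. World frame = base frame: x ahead of the robot, y to its left, z up, the work surface at z = 0. Lengths are in m, angles in rad, forces in N, time in s.
With the tool pointing down it reaches from about 0.375 to 0.9 m from the base axis. Payload 3.1 kg.
Tool frame: the origin (TCP) lies at the centre of the arm's flange, where the gripper is bolted on; the fingertips stand 173 mm ahead of it and the grasp point (between the pads) lies 155 mm ahead of it; z points along the fingers, y is the line along which they close (so a half turn about z gives the same grasp; the last joint's range is limited). The gripper opens to 85 mm and grips with 20 to 120 N. Pads are 22 mm wide; open, the fingers measure 114 mm over their backs; the gripper's body (76 mm by 85 mm) begins 54 mm behind the grasp point. The pads swing forward as they close: fully open they stand 13 mm farther back than shut.
Start: joints at [0.944, 0.527, 1.433, -0, 1.181, -0.178], TCP at [0.271, 0.563, 0.405] pointing down, gripper open.
Joint ranges: [-3.08, 3.08], [-0.75, 2.2], [0.22, 2.44], [-1.43, 4.57], [0, 2.65], [-2.85, 2.85]. Speed limits (rad/s): [2.79, 2.79, 3.14, 3.14, 3.14, 3.14].

### API

Orientations are given as a unit quaternion [x, y, z, w].
In Python, from station import * gives the robot as it stands.
- The arm moves only by the shell command python3 -m jog 'ROWS' [OPENING] [FORCE]. ROWS is a JSON object of lists of equal length, an entry for each row: "linear": the shift along the world's x, y, z in mm, a list of three; "turn": the turn about the world's z in units of 5 degrees (1.0 is 5 degrees). A call has 1 to 12 rows; each row shifts and turns the commanded pose from where the row before left it; what a row does not reach is not made up. A row lasts 1/8 s, in which the tool goes at most 62.5 mm and 10.7 degrees, less where a joint would pass 70% of its speed; a pose out of reach is approached as far as the arm can. A call is refused whole if a number of a shift passes 62.5 or a number of a turn 1, either way. A call with a gripper value outside its range is refused whole. OPENING is the opening, from 0 (shut) to 1 (fully open), set as the call begins (- or left out, the last holds). The fingers move at their own pace and stop on an object; FORCE is the grip in N (left out, the last holds). Time passes only in rows, so rows that do not move let the fingers close. It gives the time, the measured TCP pose, the force, the opening and the grip force at its end, in the units of the state.
- sense(): the state, without advancing time (a new reading comes with each control period).
- snapshot(name): name is "side" or "top" or "wrist"; returns the picture (384x512x3 uint8, red, green, blue); there is no depth.
- get_calibration(name): a dict with "fx", "fy", "cx", "cy" (pixels), "world_to_cam" (4x4, takes a point from world to camera coordinates). Camera axes: x right, y down, z forward; pixel columns grow to the right and rows downward; lengths in m; the calibration is good to about 2 mm. The wrist camera is an equidistant fisheye: a pixel r from the principal point sees the ray r / f radians off the axis. A picture is of the moment at which its call begins: read the wrist's pose just before it. get_calibration takes no time and is no camera call; for the wrist camera it gives the pose at the moment of the call.
- sign_off(): hands the job in; it is judged then, once.
The state is a dict: "t": time; "q": joint angles; "qd": joint speeds; "tau": joint torques, N m; "tcp_pos": TCP position; "tool_rot": TCP orientation; "force": force on the tool from outside, world axes, zero at the start; "ft_torque": the same for the moment, N m; "finger_gap": opening from 0.0 (shut) to 1.0 (fully open); "gripper_force": force on a finger pad.
Only numpy, scipy, OpenCV 4.12 (cv2) and the standard library are available. Lean on these libraries where they do the work, as an engineer would, in place of code of your own. Each camera call takes 0.05 s, during which the arm holds its last target. There are 200 camera calls.

## Working session

There is one attempt and no reset: what is moved stays moved. The work goes in short steps, Python scripts to look and compute and a shell command to move; the robot and the scene stay as the last step left them, time stands still between calls to the robot, and variables do not carry over. Pictures are saved under pics/ and viewed, at most 10 in all, crops included, and the job is handed in when it is done.

```bash
mkdir -p pics; ls
python3 - <<'E'
from station import *
import cv2,numpy as np
s=sense();print(s['t'],s['tcp_pos'],s['tool_rot'],s['finger_gap'])
for n in("side","top","wrist"):
    c=get_calibration(n);print(n,c['fx'],c['cx'],c['cy'],np.round(c['world_to_cam'],3).tolist())
    im=snapshot(n);cv2.imwrite(f"pics/{n}0.png",im[:,:,::-1])
E
```

```text
pics
0.0 [0.27095354 0.56282656 0.40374974] [ 2.22543745e-01  9.74922107e-01 -9.91125833e-04 -4.29172391e-04] 0.9988297865407779
side 498.4762526400538 254.95091277444567 197.51763645129375 [[0.981, -0.195, -0.009, -0.564], [-0.149, -0.724, -0.674, 0.174], [0.125, 0.662, -0.739, 1.365], [0.0, 0.0, 0.0, 1.0]]
top 365.4799844231908 258.42750644566263 190.74481066035597 [[0.004, -1.0, -0.001, 0.033], [-0.993, -0.004, -0.116, 0.589], [0.116, 0.001, -0.993, 1.012], [0.0, 0.0, 0.0, 1.0]]
wrist 297.3186396354542 258.6262681038243 195.88155134951566 [[0.434, 0.901, -0.001, -0.624], [0.87, -0.419, 0.261, -0.033], [0.234, -0.114, -0.965, 0.377], [0.0, 0.0, 0.0, 1.0]]
```

View pics/top0.png

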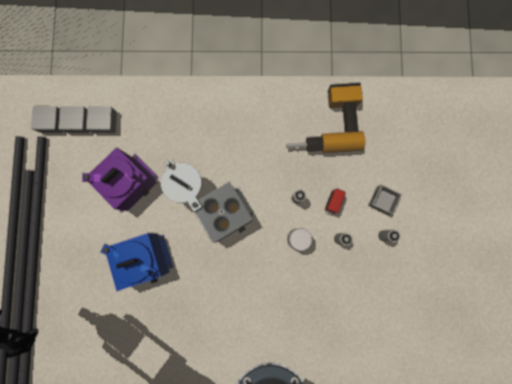

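View pics/side0.png

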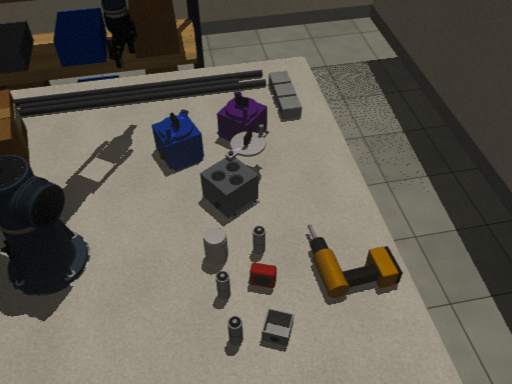

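```bash
cat > h.py <<'E'
from station import *
import cv2,numpy as np
def ray(n,u,v,c=None):
    c=c or get_calibration(n);T=np.array(c['world_to_cam']);R=T[:3,:3]
    a=np.array([(u-c['cx'])/c['fx'],(v-c['cy'])/c['fy']])
    if n=='wrist':
        r=np.hypot(*a);d=np.r_[a/max(r,1e-9)*np.sin(r),np.cos(r)]
    else: d=np.r_[a,1]
    return -R.T@T[:3,3],R.T@d
def onz(n,u,v,z,c=None):
    o,d=ray(n,u,v,c);return (o+d*(z-o[2])/d[2])[:2]
def proj(n,p,c=None):
    c=c or get_calibration(n);T=np.array(c['world_to_cam']);q=T[:3,:3]@p+T[:3,3]
    if n=='wrist':
        r=np.hypot(q[0],q[1]);k=np.arctan2(r,q[2])/r
    else:k=1/q[2]
    return np.array([c['fx']*q[0]*k+c['cx'],c['fy']*q[1]*k+c['cy']])
E
python3 - <<'E'
from h import *
im=cv2.imread('pics/top0.png')
cv2.imwrite('pics/c1.png',cv2.resize(im[150:260,150:410],None,fx=3,fy=3,interpolation=cv2.INTER_CUBIC))
for p in[(300,196),(345,239),(392,236)]:print(onz('top',*p,.09))
print(onz('top',224,212,.1))
for p in[(182,182),(196,204)]:print(onz('top',*p,.12))
E
```

```text
[ 0.56865358 -0.07692366]
[ 0.45383738 -0.19585044]
[ 0.46226663 -0.32145789]
[0.52402895 0.12699314]
[0.60146447 0.23689151]
[0.54351449 0.19863324]
```

View pics/c1.png

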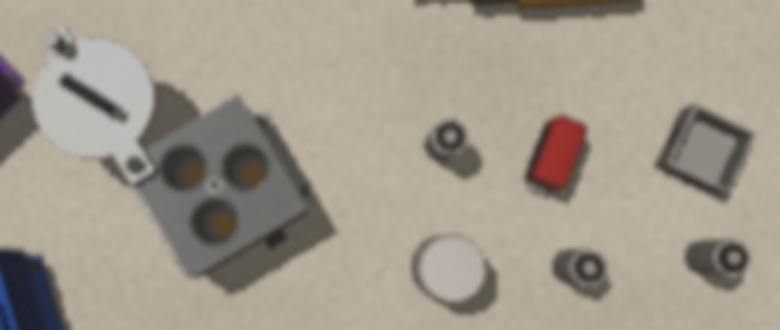

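Run:
```python
from h import *
f=lambda x,y,z:np.round(onz('top',150+(x+.5)/3-.5,150+(y+.5)/3-.5,z),4)
for p in[(450,134),(590,267),(734,257)]:print('stick',f(*p,.088))
B=[f(*p,.1) for p in[(184,167),(246,165),(214,221)]]
print('bore',B,np.mean(B,0),f(213,184,.1))
print('tin',f(452,268,.095),'pin',f(136,165,.115),'lid',f(93,98,.1135),'post',f(62,38,.1475),'bar',f(60,78,.1495),f(127,119,.1495))
```

```text
stick [ 0.5734 -0.0763]
stick [ 0.4547 -0.1999]
stick [ 0.4641 -0.3285]
bore [array([0.5417, 0.162 ]), array([0.5437, 0.1068]), array([0.4939, 0.1345])] [0.52643333 0.13443333] [0.5267 0.1359]
tin [ 0.4534 -0.0762] pin [0.5421 0.2021] lid [0.6015 0.2418] post [0.6486 0.2625] bar [0.6136 0.2626] [0.5786 0.2046]
```

```bash
python3 -m jog '{"linear":[[25,-53,0],[25,-53,0],[25,-53,0],[25,-53,0],[25,-53,0],[25,-53,0],[25,-53,0],[25,-53,0],[25,-53,0],[25,-53,0],[25,-53,0],[23,-53,0]],"turn":[-1,-1,-1,-1,-1,-1,-1,-1,-1,-1,-1,-1]}' 1
```

```text
t: 1.65
tcp_pos: [0.5697, -0.0748, 0.4045]
tool_rot: [0.681, 0.732, 0.0, -0.0]
force: [-0.3, 0.6, 0.1]
finger_gap: 1.0
gripper_force: 0.0
```

```bash
python3 -m jog '{"linear":[[0,0,-10],[0,0,-10],[0,0,-10],[0,0,-10],[0,0,-10],[0,0,-10],[0,0,-10],[0,0,0],[0,0,0],[0,0,0]],"turn":[-1,-1,-1,-1,-1,-1,-1,-1,-1,-1]}'
python3 - <<'E'
from h import *
c=get_calibration('wrist');im=snapshot('wrist');cv2.imwrite('pics/w1.png',im[:,:,::-1])
import json
for p in [(.5734,-.0763,.09),(.5734,-.0763,0),(.4547,-.1999,.09)]:print(proj('wrist',np.array(p),c))
T=np.array(c['world_to_cam']);print(-T[:3,:3].T@T[:3,3],sense()['tcp_pos'],sense()['tool_rot'])
E
```

```text
t: 2.9
tcp_pos: [0.569, -0.0729, 0.3344]
tool_rot: [0.927, 0.376, -0.0, -0.0]
force: [0.1, 0.4, 0.0]
finger_gap: 1.004
gripper_force: 0.0
[266.26558235 206.0321526 ]
[264.14625558 180.68122356]
[270.35470325 366.99365295]
[ 0.61615169 -0.02703328  0.30233465] [ 0.569038   -0.07286888  0.33440079] [ 9.27125551e-01  3.74750706e-01 -2.57428889e-04 -2.32459320e-04]
```

View pics/w1.png

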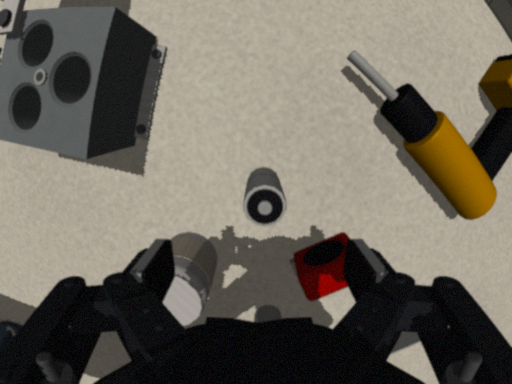

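Run:
```python
from h import *
for p in [(265,206.5,.09),(38,45,.1),(71,78.5,.1),(25.5,106,.1),(40,75,.1)]:print(onz('wrist',*p))
g=cv2.cvtColor(cv2.imread('pics/w1.png'),cv2.COLOR_BGR2GRAY)
m=(g>140).astype('uint8');n,l,s,c=cv2.connectedComponentsWithStats(m[190:225,245:290])
for i in range(1,n):
  if s[i][4]<400: print(s[i],c[i]+[245,190])
```

```text
[ 0.57248415 -0.07589191]
[0.54317129 0.15640553]
[0.54393756 0.10428349]
[0.49671078 0.13152238]
[0.52645497 0.13481767]
[ 2  0  8  8 11] [250.09090909 193.        ]
[30  0  2  1  2] [275.5 190. ]
[ 27   0  18  35 232] [285.09051724 211.05603448]
[34  3  3  3  3] [280. 194.]
[ 0 11  1  2  2] [245.  201.5]
[39 13  1  1  1] [284. 203.]
[ 0 21 13 14 67] [248.44776119 220.56716418]
```

```bash
python3 -m jog '{"linear":[[3.5,-3,-20],[0,0,-30],[0,0,-30],[0,0,-21],[0,0,0],[0,0,0]],"turn":[0,0,0,0,0,0]}' 1; python3 -m jog '{"linear":[[0,0,0],[0,0,0],[0,0,0],[0,0,0],[0,0,0],[0,0,0],[0,0,0]],"turn":[0,0,0,0,0,0,0]}' 0 40
```

```text
t: 3.7
tcp_pos: [0.573, -0.076, 0.2343]
tool_rot: [0.926, 0.377, 0.0, 0.0]
force: [0.4, 0.3, 0.3]
finger_gap: 0.995
gripper_force: 0.0
t: 4.58
tcp_pos: [0.5728, -0.0759, 0.2345]
tool_rot: [0.926, 0.377, 0.0, 0.0]
force: [-0.6, 0.4, 5.8]
finger_gap: 0.383
gripper_force: 39.5
```

```bash
python3 -m jog '{"linear":[[0,0,40],[0,0,50],[0,0,45],[-12,28,0],[-12,28,0],[-12,28,0],[-12,28,0],[-12,28,0],[-12,26,0],[0,0,0],[0,0,0]],"turn":[0,0,0,0,0,0,0,0,0,0,0]}'
python3 - <<'E'
from h import *
c=get_calibration('wrist');im=snapshot('wrist');cv2.imwrite('pics/w2.png',cv2.resize(im[:,:,::-1],None,fx=1.5,fy=1.5))
print(c['world_to_cam'].tolist() if hasattr(c['world_to_cam'],'tolist') else c['world_to_cam'])
for p in [(.542,.162,.1),(.5437,.1068,.1),(.4945,.1345,.1)]:print(1.5*proj('wrist',np.array(p),c))
E
```

```text
t: 5.95
tcp_pos: [0.5009, 0.0899, 0.3685]
tool_rot: [0.926, 0.377, 0.0, 0.0]
force: [0.8, -0.5, -0.6]
finger_gap: 0.385
gripper_force: 40.4
[[0.6982694445493219, -0.7158345317980118, 0.0008401751617241889, -0.2856128565776881], [-0.6914467624349785, -0.674175415032411, 0.2595936911484242, 0.38304320569164335], [-0.18525970292259453, -0.18184727892217087, -0.9657175620343839, 0.4511953996428371], [0.0, 0.0, 0.0, 1.0]]
[343.96765726 150.67740833]
[421.18104849 220.5648841 ]
[320.41671855 250.19125122]
```

View pics/w2.png

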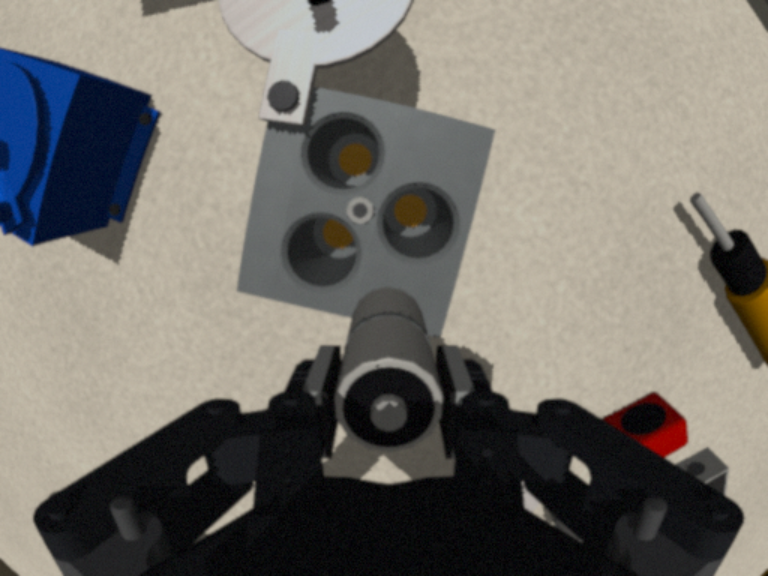

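Run:
```python
from h import *
for p in [(343,150.5,.1),(419,220,.1),(322,249,.1),(359.5,210,.1),(284,96,.12),(389,410,.09+.134),(389,404,.085+.134)]:print(np.round(onz('wrist',p[0]/1.5,p[1]/1.5,p[2]),4))
print(sense()['tcp_pos'])
```

```text
[0.542  0.1621]
[0.5434 0.1075]
[0.4959 0.134 ]
[0.5252 0.1339]
[0.5427 0.2005]
[0.5019 0.0899]
[0.5014 0.0894]
[0.50110622 0.08955237 0.36858613]
```

```bash
python3 -m jog '{"linear":[[20,36,0],[20.5,36.5,0],[0,0,0],[0,0,0],[0,0,0],[0,0,-20],[0,0,-16],[0,0,0]],"turn":[1,1,1,1,0,0,0,0]}' && python3 -m jog '{"linear":[[0,0,-15],[0,0,-15],[0,0,-20],[0,0,0],[0,0,0]],"turn":[0,0,0,0,0]}'
```

```text
t: 7.0
tcp_pos: [0.5409, 0.1621, 0.3312]
tool_rot: [0.847, 0.531, -0.001, -0.001]
force: [0.1, -0.8, -1.9]
finger_gap: 0.38
gripper_force: 40.3
t: 7.62
tcp_pos: [0.5413, 0.1626, 0.2828]
tool_rot: [0.847, 0.532, -0.0, -0.0]
force: [-0.3, 0.9, -1.3]
finger_gap: 0.384
gripper_force: 40.4
```

```bash
python3 -m jog '{"linear":[[0,0,0],[0,0,0],[0,0,0],[0,0,25],[0,0,40],[0,-30,25],[-20,-50,0],[-20,-50,0],[0,0,0]],"turn":[0,0,0,0,0,-1,-1,-1,-1]}' 0.62;  python3 - <<'E'
from h import *
print(sense()['tcp_pos'])
c=get_calibration('wrist');im=snapshot('wrist');cv2.imwrite('pics/w3.png',cv2.resize(im[0:220,120:400,::-1],None,fx=2.5,fy=2.5))
E
```

```text
t: 8.75
tcp_pos: [0.4999, 0.0299, 0.373]
tool_rot: [0.928, 0.373, -0.001, 0.0]
force: [0.5, 1.0, 0.0]
finger_gap: 0.617
gripper_force: 0.0
[0.499857   0.02987716 0.3730426 ]
```

View pics/w3.png

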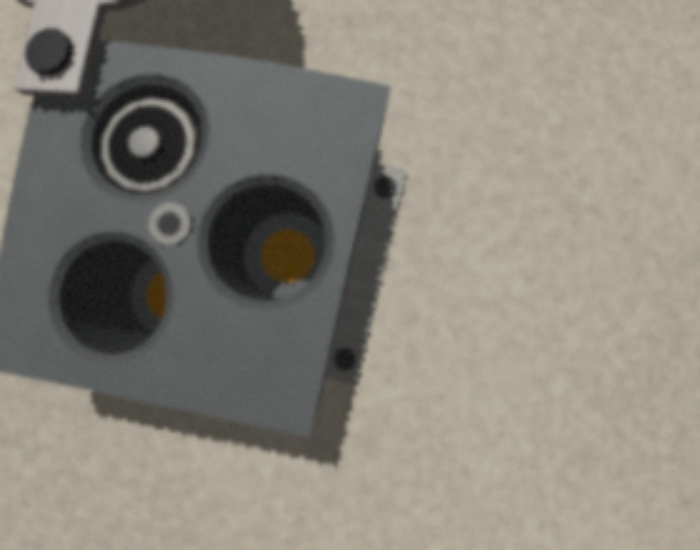

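```bash
cat > stick.py <<'E'
from h import *
import sys
p0=np.array([float(sys.argv[1]),float(sys.argv[2]),.09]);c=get_calibration('wrist');s=sense();im=snapshot('wrist')
u,v=np.round(proj('wrist',p0,c)).astype(int);r=13
g=cv2.cvtColor(im,cv2.COLOR_RGB2GRAY)[v-r:v+r+1,u-r:u+r+1]
t,m=cv2.threshold(g,0,255,cv2.THRESH_OTSU)
n,l,st,ce=cv2.connectedComponentsWithStats(m)
for i in range(1,n):
    if 20<st[i][4]<150:
        q=ce[i]+[u-r,v-r];w=onz('wrist',*q,.09,c);print(st[i],q,np.round(w,4),'go mm',np.round((w-s['tcp_pos'][:2])*1e3,1))
E
python3 -m jog '{"linear":[[-8,-42,-6],[-8,-42,-6],[-8,-42,-6],[-8,-42,-6],[-8,-42,-6],[-5.7,-19.4,-9],[0,0,0],[0,0,0]],"turn":[0,0,0,0,0,0,0,0]}' 1; python3 stick.py .4542 -.1995
```

```text
t: 9.8
tcp_pos: [0.4556, -0.196, 0.3339]
tool_rot: [0.926, 0.377, 0.0, -0.0]
force: [-0.7, -0.3, -0.2]
finger_gap: 0.994
gripper_force: 0.0
```

Run:
```python
from h import *
c=get_calibration('wrist');s=sense();print(s['tcp_pos']);im=snapshot('wrist');cv2.imwrite('pics/w4.png',im[:,:,::-1])
q=proj('wrist',np.array([.4542,-.1995,.09]),c);print(q)
u,v=np.round(q).astype(int)
g=cv2.cvtColor(im,cv2.COLOR_RGB2GRAY)[v-24:v+25:2,u-24:u+25:2]
print('\n'.join(' '.join('%3d'%x for x in r) for r in g))
```

```text
[ 0.45569363 -0.19574383  0.33402573]
[260.85097969 212.01806803]
148 152 153 107  60  62  68  65  65  70  78  79  76  70  71  60  59  59  55  54  91 153 153 153 154
149 151 145  83  61  64  63  74 101 115 130 132 128 125 122 111  82  61  55  51  64 141 154 154 152
151 153 144  71  61  76 101 123 132 126 113 100 101 108 118 130 127 104  74  55  51 127 152 155 154
152 152 129  59  69 115 132 124  90  60  36  27  32  31  44  74 108 127 124  95  56 104 152 158 153
148 149 110  67 110 128 101  51  27  18  15  15  17  14   8  19  30  73 118 125  81  84 150 158 157
150 151 100 103 130  95  37  20  10  19  22  17  14  14   7  15  17  17  67 116 119  77 142 153 152
150 144 100 126 101  37  14  11  12  16  18  13  14  16   8  16  11  13  18  71 126 103 134 149 154
151 137 113 121  50  18  16  20  14   9  19   9  14  10  15  13  15  20  13  30  95 125 120 154 154
146 123 122 108  28  17  16  17  13  10  33  56  55  43  21  20   8  16  14  17  69 127 126 151 155
144 117 125  75  20  19  16  19  13  38  91 112 108 100  67  18  14  19  15  18  36 119 118 151 154
148 121 122  62  12   5  10  18  3
[... 765 characters left out ...]

146 142 139 145 142 128 109  69  30  13  14  15  16  14   7  11  44  95 122 138 144 147 151 155 154
149 148 145 145 152 143 133 123 105  71  53  42  44  50  63  77 110 126 144 152 148 149 150 153 153
145 150 150 148 151 146 145 146 133 122 122 117 115 119 124 128 136 147 150 150 152 152 156 156 156
147 152 147 150 157 150 146 151 146 142 137 137 139 141 140 146 150 153 149 150 151 150 151 153 152
147 149 148 149 153 151 147 147 146 143 143 142 145 147 145 150 148 149 151 149 148 147 149 152 152
149 152 148 150 149 149 149 149 148 144 142 141 143 146 145 145 143 146 147 149 145 149 144 149 152
138 139 132 107 111 130 142 148 146 147 146 149 148 147 150 141 145 118 116 131  85  94  91 105 137
```

```bash
sed -i 's/<150/<400/' stick.py; python3 -m jog '{"linear":[[-1.5,-3.5,-10],[0,0,-35],[0,0,-35],[0,0,-20],[0,0,0],[0,0,0]],"turn":[0,0,0,0,0,0]}' 1; python3 -m jog '{"linear":[[0,0,0],[0,0,0],[0,0,0],[0,0,0],[0,0,0],[0,0,0],[0,0,0]],"turn":[0,0,0,0,0,0,0]}' 0 40;python3 -m jog '{"linear":[[0,0,45],[0,0,50],[0,0,39],[10,38,0],[10,38,0],[10,38,0],[10,38,0],[10,38,0],[10,38,0],[0,0,0],[0,0,0]],"turn":[0,0,0,0,0,0,0,0,0,0,0]}'
```

```text
t: 10.65
tcp_pos: [0.4542, -0.2003, 0.234]
tool_rot: [0.926, 0.377, 0.0, 0.0]
force: [0.1, -0.0, 0.8]
finger_gap: 1.0
gripper_force: 0.0
t: 11.52
tcp_pos: [0.454, -0.2003, 0.2344]
tool_rot: [0.926, 0.377, 0.0, 0.0]
force: [-0.3, -0.2, 5.5]
finger_gap: 0.386
gripper_force: 39.4
t: 12.9
tcp_pos: [0.5136, 0.0275, 0.3674]
tool_rot: [0.926, 0.377, -0.001, -0.0]
force: [-0.5, -0.1, -1.3]
finger_gap: 0.384
gripper_force: 40.4
```

```bash
python3 -m jog '{"linear":[[15,39,0],[15,40,0],[0,0,0],[0,0,-20],[0,0,-16],[0,0,0]],"turn":[0,0,0,0,0,0]}' && python3 -m jog '{"linear":[[0,0,-15],[0,0,-15],[0,0,-19],[0,0,0],[0,0,0]],"turn":[0,0,0,0,0]}'
```

```text
t: 13.65
tcp_pos: [0.5432, 0.1055, 0.3302]
tool_rot: [0.927, 0.376, -0.002, -0.001]
force: [0.3, 1.0, -0.8]
finger_gap: 0.383
gripper_force: 40.4
t: 14.28
tcp_pos: [0.5441, 0.1068, 0.2827]
tool_rot: [0.926, 0.377, -0.0, -0.0]
force: [-0.9, -0.1, -1.3]
finger_gap: 0.381
gripper_force: 40.4
```

```bash
python3 -m jog '{"linear":[[0,0,0],[0,0,0],[0,0,0],[0,0,25],[0,0,40],[-5,-25,25],[0,0,0]],"turn":[0,0,0,0,0,0,0]}' 0.62 && python3 -m jog '{"linear":[[-7.5,-40,0],[-7.5,-41,0],[-7.5,-41,0],[-7.5,-41,0],[-7.5,-41,0],[-7.5,-41,0],[-7.5,-41,0],[-7.5,-41,0],[-7.5,-41,-19],[-7.5,-41,-20],[0,0,0],[0,0,0]],"turn":[0,0,0,0,0,0,0,0,0,0,0,0]}' 1; python3 stick.py .4636 -.328
```

```text
t: 15.15
tcp_pos: [0.5394, 0.0808, 0.375]
tool_rot: [0.927, 0.376, 0.002, 0.001]
force: [-0.3, 0.2, 0.2]
finger_gap: 0.618
gripper_force: 0.0
t: 16.65
tcp_pos: [0.4639, -0.3265, 0.3327]
tool_rot: [0.926, 0.377, -0.0, -0.001]
force: [-0.2, 0.4, -0.2]
finger_gap: 1.002
gripper_force: 0.0
[  6   5  14  15 165] [260.3030303  209.38787879] [ 0.4635 -0.3277] go mm [-0.4 -1.2]
```

```bash
python3 -m jog '{"linear":[[-0.4,-1.2,-10],[0,0,-35],[0,0,-35],[0,0,-19],[0,0,0],[0,0,0]],"turn":[0,0,0,0,0,0]}' 1; python3 -m jog '{"linear":[[0,0,0],[0,0,0],[0,0,0],[0,0,0],[0,0,0],[0,0,0],[0,0,0]],"turn":[0,0,0,0,0,0,0]}' 0 40;python3 -m jog '{"linear":[[0,0,45],[0,0,50],[0,0,39],[2,41,0],[2,41,0],[2,41,0],[2,41,0],[2,41,0],[2,41,0],[2,41,0],[2,41,0],[0,0,0]],"turn":[0,0,0,0,0,0,0,0,0,0,0,0]}'
```

```text
t: 17.45
tcp_pos: [0.464, -0.3283, 0.2353]
tool_rot: [0.926, 0.377, 0.0, 0.001]
force: [0.3, 0.9, -0.2]
finger_gap: 0.999
gripper_force: 0.0
t: 18.32
tcp_pos: [0.4636, -0.3286, 0.2354]
tool_rot: [0.926, 0.377, 0.0, 0.0]
force: [-1.2, 1.0, 6.8]
finger_gap: 0.383
gripper_force: 39.6
t: 19.82
tcp_pos: [0.4788, 0.0019, 0.3682]
tool_rot: [0.925, 0.379, -0.001, -0.001]
force: [0.1, 0.6, -2.2]
finger_gap: 0.384
gripper_force: 40.6
```

```bash
python3 -m jog '{"linear":[[4,33,0],[4,33,0],[4,33,0],[4,33,0],[0,0,0],[0,0,-20],[0,0,-16],[0,0,0],[0,0,0]],"turn":[0,0,0,0,0,0,0,0,0]}'
```

```text
t: 20.95
tcp_pos: [0.4955, 0.1307, 0.3335]
tool_rot: [0.927, 0.376, 0.0, -0.001]
force: [-2.1, 3.3, 6.2]
finger_gap: 0.378
gripper_force: 43.4
```

```bash
python3 -m jog '{"linear":[[0,0,15],[-0.5,3,0],[0,0,0],[0,0,0]],"turn":[0,0,0,0]}'
python3 - <<'E'
from h import *
c=get_calibration('wrist');im=snapshot('wrist');print(sense()['tcp_pos'])
cv2.imwrite('pics/w5.png',cv2.resize(im[50:330,120:400,::-1],None,fx=2.1,fy=2.1))
E
```

```text
t: 21.45
tcp_pos: [0.4949, 0.1344, 0.3474]
tool_rot: [0.926, 0.377, -0.0, -0.0]
force: [0.8, 0.5, -2.1]
finger_gap: 0.385
gripper_force: 42.6
[0.49491044 0.13441885 0.3473548 ]
```

View pics/w5.png

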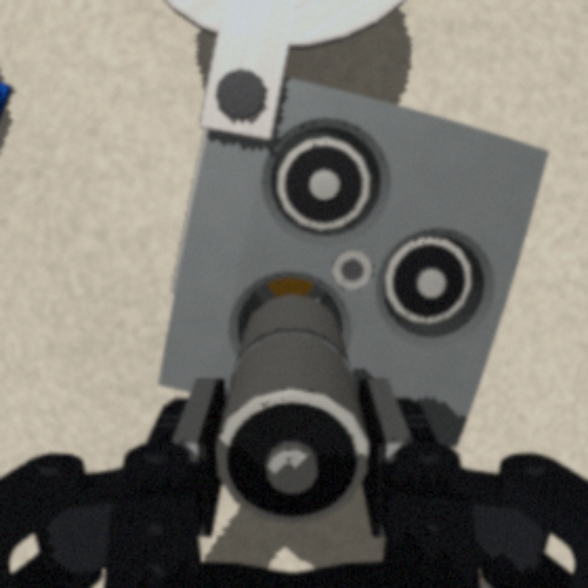

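```bash
python3 -m jog '{"linear":[[0,0,-9],[0,0,-9],[0,0,-9],[0,0,0],[0,0,0]],"turn":[0,0,0,0,0]}'
```

```text
t: 22.12
tcp_pos: [0.4951, 0.1345, 0.3206]
tool_rot: [0.926, 0.377, -0.0, -0.0]
force: [0.0, -0.0, -0.7]
finger_gap: 0.378
gripper_force: 42.6
```

```bash
python3 -m jog '{"linear":[[0,0,-15],[0,0,-15],[0,0,-7.5],[0,0,0],[0,0,0]],"turn":[0,0,0,0,0]}'; python3 -m jog '{"linear":[[0,0,0],[0,0,0],[0,0,0],[0,0,25],[0,0,40],[0,0,25],[0,0,0]],"turn":[0,0,0,0,0,0,0]}' 0.62
```

```text
t: 22.75
tcp_pos: [0.4953, 0.1345, 0.2833]
tool_rot: [0.926, 0.377, 0.0, 0.0]
force: [-0.5, -0.2, -1.9]
finger_gap: 0.384
gripper_force: 42.6
t: 23.62
tcp_pos: [0.4956, 0.1346, 0.3752]
tool_rot: [0.926, 0.377, 0.003, 0.001]
force: [0.9, -0.2, 1.2]
finger_gap: 0.624
gripper_force: 0.0
```

```bash
python3 -m jog '{"linear":[[13,11,0],[13,11,0],[13,11,0],[13,11,0],[13,11,0],[13,11,0],[13,11,0],[13,11,0],[13,10,0],[13,10,0],[13,10,0],[10,10,0]],"turn":[1,1,1,1,1,1,1,1,1,1,1,1]}' 0.45;python3 -m jog '{"linear":[[0,0,0],[0,0,0],[0,0,0],[0,0,0],[0,0,0],[0,0,0],[0,0,0],[0,0,0],[0,0,0],[0,0,0],[0,0,0],[0,0,0]],"turn":[1,1,1,1,1,1,1,1,1,1,1,1]}' 0.45
python3 - <<'E'
from h import *
print(sense()['tcp_pos'])
c=get_calibration('wrist');im=snapshot('wrist');cv2.imwrite('pics/w6.png',cv2.resize(im[:,:,::-1],None,fx=1.5,fy=1.5))
for p in [(.6486,.2625,.1475),(.5425,.2015,.118),(.6015,.2418,.1495)]:print(1.5*proj('wrist',np.array(p),c))
E
```

```text
t: 25.12
tcp_pos: [0.6482, 0.2627, 0.3709]
tool_rot: [0.613, 0.79, -0.001, -0.001]
force: [0.4, 0.8, -0.1]
finger_gap: 0.455
gripper_force: 0.0
t: 26.62
tcp_pos: [0.6476, 0.2623, 0.3709]
tool_rot: [0.135, 0.991, -0.001, -0.002]
force: [0.2, 0.4, -0.3]
finger_gap: 0.446
gripper_force: 0.0
[0.64763876 0.26234539 0.37088148]
[389.37466277 327.06137485]
[218.87849242 146.46915553]
[314.09042421 240.99377259]
```

View pics/w6.png

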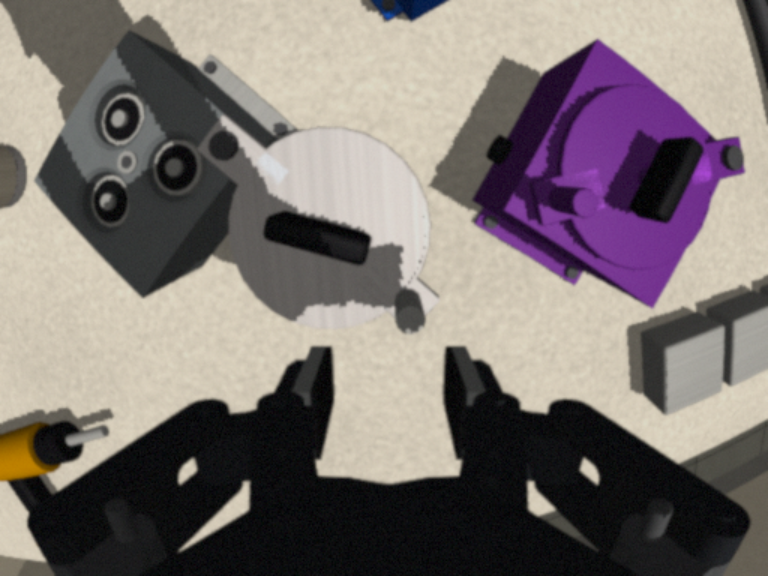

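Run:
```python
from h import *
f=lambda u,v,z:np.round(onz('wrist',u/1.5,v/1.5,z),4)
print('post',f(410,319,.1475),'pin',f(223,147,.118),'disc',f(332,228,.1135),'bar ends',f(270,226,.1495),f(366,250,.1495))
```

```text
post [0.6474 0.2725] pin [0.5437 0.2034] disc [0.601  0.2454] bar ends [0.5896 0.2248] [0.6115 0.2623]
```

```bash
python3 -m jog '{"linear":[[0,10,-10],[0,0,-20],[0,0,-25],[0,0,-24],[0,0,0],[0,0,0]],"turn":[0,0,0,0,0,0]}' 0.45; python3 -m jog '{"linear":[[0,0,0],[0,0,0],[0,0,0],[0,0,0],[0,0,0]],"turn":[0,0,0,0,0]}' 0 25;  python3 - <<'E'
import numpy as np
P=np.array([.5428,.2018])
a=np.radians(34.1);
for k in range(28):
    b=a-np.radians(5)*(k+1);c=b+np.radians(5)
    d=.127*1e3*np.array([np.cos(b)-np.cos(c),np.sin(b)-np.sin(c)]);print(k+1,np.round(d,1))
E
```

```text
t: 27.42
tcp_pos: [0.6482, 0.2729, 0.2942]
tool_rot: [0.137, 0.991, 0.0, 0.0]
force: [0.0, -0.5, 0.3]
finger_gap: 0.451
gripper_force: 0.0
t: 28.05
tcp_pos: [0.6482, 0.2725, 0.2955]
tool_rot: [0.137, 0.991, 0.0, 0.001]
force: [-1.2, 0.3, 5.2]
finger_gap: 0.151
gripper_force: 24.9
1 [ 5.8 -9.4]
2 [ 5.  -9.9]
3 [  4.1 -10.3]
4 [  3.2 -10.6]
5 [  2.2 -10.9]
6 [  1.3 -11. ]
7 [  0.3 -11.1]
8 [ -0.7 -11.1]
9 [ -1.6 -11. ]
10 [ -2.6 -10.8]
11 [ -3.5 -10.5]
12 [ -4.4 -10.2]
13 [-5.3 -9.7]
14 [-6.1 -9.2]
15 [-6.9 -8.7]
16 [-7.6 -8. ]
17 [-8.3 -7.4]
18 [-8.9 -6.6]
19 [-9.4 -5.8]
20 [-9.9 -5. ]
21 [-10.3  -4.1]
22 [-10.6  -3.2]
23 [-10.9  -2.2]
24 [-11.   -1.3]
25 [-11.1  -0.3]
26 [-11.1   0.7]
27 [-11.    1.6]
28 [-10.8   2.6]
```

```bash
python3 -m jog '{"linear":[[5.8,-9.4,0],[5,-9.9,0],[4.1,-10.3,0],[3.2,-10.6,0],[2.2,-10.9,0],[1.3,-11,0],[0.3,-11.1,0],[-0.7,-11.1,0],[-1.6,-11,0],[0,0,0]],"turn":[-1,-1,-1,-1,-1,-1,-1,-1,-1,0]}'
```

```text
t: 29.3
tcp_pos: [0.6669, 0.1767, 0.2955]
tool_rot: [0.506, 0.863, -0.0, -0.001]
force: [-4.1, -0.8, 7.9]
finger_gap: 0.148
gripper_force: 25.1
```

```bash
python3 -m jog '{"linear":[[-2.6,-10.8,0],[-3.5,-10.5,0],[-4.4,-10.2,0],[-5.3,-9.7,0],[-6.1,-9.2,0],[-6.9,-8.7,0],[-7.6,-8,0],[-8.3,-7.4,0],[-8.9,-6.6,0],[0,0,0]],"turn":[-1,-1,-1,-1,-1,-1,-1,-1,-1,0]}';python3 -c "
import numpy as np
from station import *
s=sense();d=s['tcp_pos'][:2]-np.array([.5428,.2018]);print(np.hypot(*d),np.degrees(np.arctan2(d[1],d[0])))"
```

```text
t: 30.55
tcp_pos: [0.613, 0.0967, 0.2954]
tool_rot: [0.797, 0.603, 0.0, -0.001]
force: [-3.4, 3.3, 7.7]
finger_gap: 0.15
gripper_force: 25.2
0.126403392875149 -56.275204214166315
```

```bash
python3 -m jog '{"linear":[[-9.4,-5.8,0],[-9.9,-5,0],[-10.3,-4.1,0],[-10.6,-3.2,0],[-10.9,-2.2,0],[-11,-1.3,0],[-11.1,-0.3,0],[-11.1,0.7,0],[-9,1.4,0],[0,0,0],[0,0,0]],"turn":[-1,-1,-1,-1,-1,-1,-1,-1,-0.8,0,0]}';python3 -c "
import numpy as np
from station import *
s=sense();d=s['tcp_pos'][:2]-np.array([.5428,.2018]);print(np.hypot(*d),np.degrees(np.arctan2(d[1],d[0])),s['ft_torque'])"
```

```text
t: 31.92
tcp_pos: [0.5209, 0.077, 0.2954]
tool_rot: [0.965, 0.261, 0.001, -0.0]
force: [-1.8, 3.0, 8.1]
finger_gap: 0.149
gripper_force: 25.2
0.12672125295130787 -99.97311131350575 [0.50224191 0.3008379  0.17838288]
```

```bash
python3 -m jog '{"linear":[[-3,0.5,0],[-3,0.5,0],[0,0,0]],"turn":[-0.3,-0.3,0]}'; python3 -m jog '{"linear":[[-2,0.5,0],[0,0,0],[0,0,0]],"turn":[0,0,0]}'
```

```text
t: 32.3
tcp_pos: [0.5149, 0.0781, 0.2954]
tool_rot: [0.972, 0.236, 0.001, -0.0]
force: [-0.9, 4.0, 8.8]
finger_gap: 0.149
gripper_force: 25.2
t: 32.67
tcp_pos: [0.5133, 0.0784, 0.2954]
tool_rot: [0.972, 0.236, 0.002, -0.0]
force: [-0.7, 3.0, 7.4]
finger_gap: 0.153
gripper_force: 25.2
```

```bash
python3 -m jog '{"linear":[[-2,0.4,0],[0,0,0],[0,0,0]],"turn":[0,0,0]}'; python3 -m jog '{"linear":[[-2,0.4,0],[0,0,0],[0,0,0]],"turn":[0,0,0]}'
```

```text
t: 33.05
tcp_pos: [0.5117, 0.0787, 0.2954]
tool_rot: [0.972, 0.236, 0.002, -0.0]
force: [0.5, 3.4, 6.6]
finger_gap: 0.147
gripper_force: 25.1
t: 33.42
tcp_pos: [0.51, 0.0791, 0.2954]
tool_rot: [0.972, 0.235, 0.003, 0.0]
force: [1.1, 2.8, 6.2]
finger_gap: 0.152
gripper_force: 25.0
```

```bash
python3 -m jog '{"linear":[[-3,0.6,0],[0,0,0],[0,0,0]],"turn":[0,0,0]}'
python3 - <<'E'
from h import *
c=get_calibration('top');im=snapshot('top');cv2.imwrite('pics/t2.png',cv2.resize(im[150:270,150:310,::-1],None,fx=4,fy=4,interpolation=cv2.INTER_CUBIC))
for z,p in[(.1135,(.5268,.1344)),(.115,(.5425,.2015))]:print((proj('top',np.array([*p,z]))-150)*4)
E
```

```text
t: 33.8
tcp_pos: [0.5089, 0.0792, 0.2955]
tool_rot: [0.972, 0.235, 0.006, 0.001]
force: [7.5, 2.2, 1.3]
finger_gap: 0.155
gripper_force: 24.7
[282.84523933 242.54229117]
[180.90062747 218.13144921]
```

View pics/t2.png

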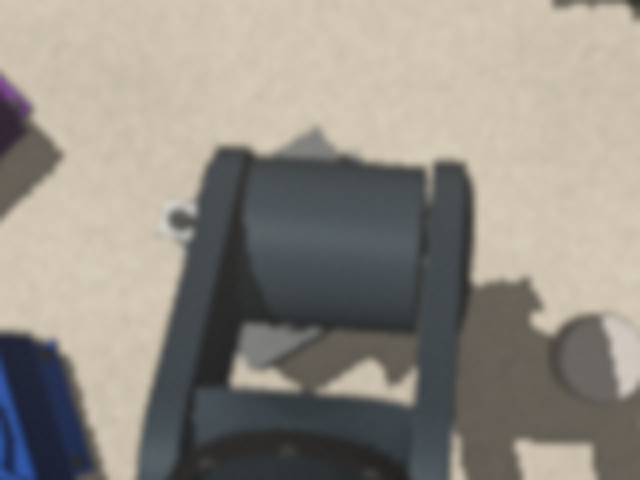

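```bash
python3 -m jog '{"linear":[[2,0,0],[0,0,0],[0,0,0],[0,0,0],[0,0,25],[0,0,25],[0,0,25],[0,0,0]],"turn":[0,0,0,0,0,0,0,0]}' 0.45;python3 -m jog '{"linear":[[2,7,0],[2,7,0],[2,7,0],[2,7,0],[2,7,0],[2,7,0],[2,7,0],[2,6,0],[0,0,0],[0,0,0],[0,0,0],[0,0,0]],"turn":[1,1,1,1,1,1,1,1,1,1,1,1]}';python3 -m jog '{"linear":[[0,0,0],[0,0,0],[0,0,0],[0,0,0]],"turn":[1,1,1,0]}'
python3 - <<'E'
from h import *
s=sense();c=get_calibration('wrist');im=snapshot('wrist');cv2.imwrite('pics/w7.png',cv2.resize(im[:,:,::-1],None,fx=1.5,fy=1.5))
print(s['tcp_pos'],s['tool_rot'],proj('wrist',np.array([.5268,.1344,.1495]),c)*1.5)
E
```

```text
t: 34.85
tcp_pos: [0.5082, 0.0792, 0.3708]
tool_rot: [0.972, 0.236, 0.002, 0.001]
force: [0.5, 0.2, -0.6]
finger_gap: 0.452
gripper_force: 0.0
t: 36.35
tcp_pos: [0.5232, 0.1342, 0.3677]
tool_rot: [0.723, 0.691, -0.001, -0.001]
force: [-0.9, -0.1, -0.2]
finger_gap: 0.449
gripper_force: 0.0
t: 36.85
tcp_pos: [0.5233, 0.1341, 0.3679]
tool_rot: [0.628, 0.778, -0.001, -0.001]
force: [-0.7, 0.4, -0.4]
finger_gap: 0.451
gripper_force: 0.0
[0.52333661 0.13413486 0.36794583] [ 0.62781457  0.778362   -0.00079845 -0.0009046 ] [396.77129192 329.03153239]
```

View pics/w7.png

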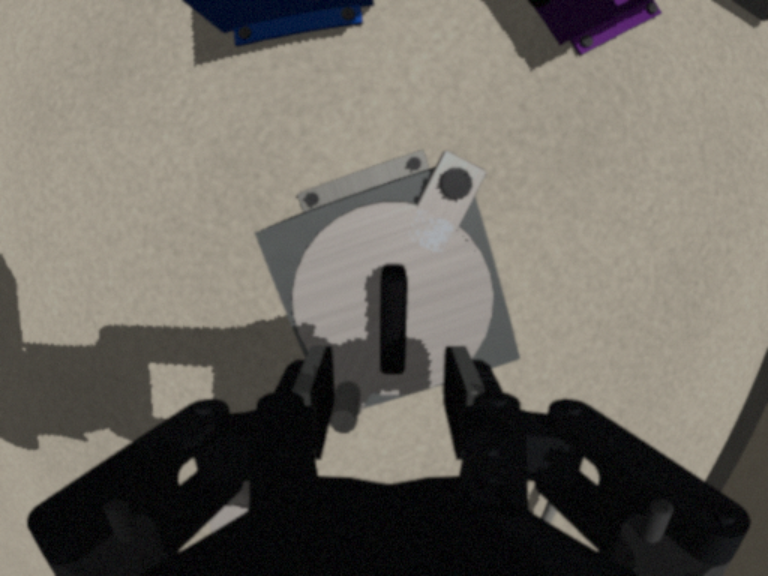

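Run:
```python
from h import *
f=lambda u,v,z:onz('wrist',u/1.5,v/1.5,z)
a,b=f(395,267,.1495),f(392.5,371,.1495);d=a-b
print(a,b,(a+b)/2,np.hypot(*d),np.degrees(np.arctan2(d[1],d[0])))
print('post',f(344,423,.1475),'disc',f(393,304,.1135))
x=sense()['tool_rot'];print(np.degrees(np.arctan2(1-2*x[0]**2,2*x[0]*x[1])), sense()['ft_torque'])
```

```text
[0.52018158 0.16156577] [0.529532   0.11388102] [0.52485679 0.13772339] 0.04859286198555668 101.09426664620703
post [0.51260431 0.0799128 ] disc [0.52547449 0.13504966]
12.199881073673822 [-0.0233232   0.01960826 -0.02426192]
```

```bash
python3 -m jog '{"linear":[[2.7,1.4,-10],[0,0,-20],[0,0,-25],[0,0,-20],[0,0,0],[0,0,0]],"turn":[-0.2,0,0,0,0,0]}' 0.45; python3 -m jog '{"linear":[[0,0,0],[0,0,0],[0,0,0],[0,0,0],[0,0,0]],"turn":[0,0,0,0,0]}' 0 30
cat > tq.py <<'E'
from h import *
s=sense();x=s['tool_rot'];print('yaw',np.degrees(np.arctan2(1-2*x[0]**2,2*x[0]*x[1])).round(2),np.round(s['ft_torque'],3),s['force'].round(1) if hasattr(s['force'],'round') else s['force'])
E
python3 tq.py
```

```text
t: 37.65
tcp_pos: [0.5267, 0.1357, 0.2943]
tool_rot: [0.634, 0.773, 0.0, 0.0]
force: [1.0, -0.3, 0.6]
finger_gap: 0.45
gripper_force: 0.0
t: 38.28
tcp_pos: [0.5265, 0.1355, 0.295]
tool_rot: [0.634, 0.773, 0.0, 0.0]
force: [-2.1, -1.6, 5.9]
finger_gap: 0.137
gripper_force: 32.8
yaw 11.3 [-0.32   0.311  0.054] [-2.1 -1.6  5.9]
```

```bash
python3 -m jog '{"linear":[[0,0,0],[0,0,0],[0,0,0],[0,0,0],[0,0,0],[0,0,0]],"turn":[-1,-1,-1,-1,0,0]}'; python3 tq.py; python3 -m jog '{"linear":[[0,0,0],[0,0,0],[0,0,0],[0,0,0],[0,0,0],[0,0,0]],"turn":[-1,-1,-1,-1,0,0]}' >/dev/null; python3 tq.py;python3 -m jog '{"linear":[[0,0,0],[0,0,0],[0,0,0],[0,0,0],[0,0,0]],"turn":[-1,-1,0,0,0]}'>/dev/null; python3 tq.py
```

```text
t: 39.02
tcp_pos: [0.5268, 0.1354, 0.295]
tool_rot: [0.758, 0.652, 0.001, 0.001]
force: [-1.4, -1.3, 4.7]
finger_gap: 0.136
gripper_force: 32.8
yaw -8.64 [-0.334  0.184  0.078] [-1.4 -1.3  4.7]
yaw -28.58 [-0.44   0.068 -0.001] [ 0.2 -2.3  6.4]
yaw -38.57 [-0.449  0.09   0.073] [ 0.  -2.3  5.2]
```

```bash
cat > tq.py <<'E'
from h import *
L=[]
for i in range(6):
    s=sense();L.append(np.r_[s['ft_torque'],s['force']]);snapshot('side')
x=s['tool_rot'];print('yaw',np.degrees(np.arctan2(1-2*x[0]**2,2*x[0]*x[1])).round(2),np.mean(L,0).round(3),np.std(L,0)[2].round(3),'q6',s['q'][5].round(4),s['tau'][5].round(3),s['t'])
E
python3 tq.py;python3 -m jog '{"linear":[[0,0,0],[0,0,0]],"turn":[-1,0]}'>/dev/null; python3 tq.py;python3 -m jog '{"linear":[[0,0,0],[0,0,0]],"turn":[-1,0]}'>/dev/null; python3 tq.py
```

```text
yaw -38.57 [-0.459  0.087  0.04  -0.203 -2.744  5.501] 0.037 q6 0.7199 0.05 40.65
yaw -43.57 [-0.503  0.109  0.044 -0.07  -3.049  5.955] 0.02 q6 0.8072 0.051 41.2
yaw -48.56 [-0.526  0.17   0.085 -0.537 -3.063  6.223] 0.013 q6 0.8944 0.084 41.75
```

```bash
python3 -m jog '{"linear":[[0,0,0],[0,0,0]],"turn":[-1,0]}'>/dev/null; python3 tq.py;python3 -m jog '{"linear":[[0,0,0],[0,0,0]],"turn":[-0.6,0]}'>/dev/null; python3 tq.py
```

```text
yaw -53.54 [-0.493  0.279  0.159 -1.393 -2.823  6.706] 0.043 q6 0.9814 0.144 42.3
yaw -56.53 [-0.477  0.38   0.164 -2.16  -2.764  7.485] 0.032 q6 1.0337 0.18 42.85
```

```bash
python3 -m jog '{"linear":[[0,0,0],[0,0,0],[0,0,0],[0,0,0],[0,0,0],[0,0,0],[0,0,0],[0,0,0]],"turn":[-0.1,0,0,0,0,0,0,0]}'>/dev/null; python3 tq.py; python3 -m jog '{"linear":[[0,0,0],[0,0,0],[0,0,0],[0,0,0],[0,0,25],[0,0,40],[0,0,40],[0,0,0],[0,0,0],[0,0,0]],"turn":[0,0,0,0,0,0,0,0,0,0]}' 0.45
python3 - <<'E'
from h import *
c=get_calibration('wrist');im=snapshot('wrist');g=cv2.cvtColor(im,cv2.COLOR_RGB2GRAY)
u,v=np.round(proj('wrist',np.array([.526,.1355,.1495]),c)).astype(int)
m=(g<45).astype('uint8');n,l,s,ce=cv2.connectedComponentsWithStats(m);
k=l[v,u];print(u,v,s[k],k)
r=cv2.minAreaRect(np.argwhere(l==k)[:,::-1].astype(np.float32));b=cv2.boxPoints(r);print(r)
e=sorted([(np.hypot(*(b[i]-b[(i+1)%4])),i) for i in range(4)])[:2]
q=[(b[i]+b[(i+1)%4])/2 for _,i in e];w=[onz('wrist',*p,.1495,c) for p in q];d=w[0]-w[1];print(w,np.degrees(np.arctan2(d[1],d[0])))
# post check: dark-grey post expected at
print(proj('wrist',np.array([.5135,.0785,.1475]),c))
E
```

```text
yaw -57.03 [-0.507  0.378  0.186 -2.242 -3.409  7.273] 0.03 q6 1.0424 0.186 44.15
t: 45.45
tcp_pos: [0.5259, 0.1355, 0.3977]
tool_rot: [0.959, 0.282, -0.002, -0.0]
force: [-0.6, 0.1, 0.9]
finger_gap: 0.45
gripper_force: 0.0
259 205 [247 171  27  63 959] 145
((260.0058898925781, 201.52490234375), (62.635643005371094, 16.209468841552734), 76.67547607421875)
[array([0.5451652 , 0.15361955]), array([0.51052902, 0.11819501])] 45.64469364170635
[309.51439635 252.10156469]
```

```bash
python3 -c "
from station import *
print(sign_off())"
```

```text
the job is handed in; nothing more can be done
None
```

All three sticks are seated in the bores, the lid is shut against its stop, and the wing screw is snug at about 0.19 N m (0.23 rad twist, held for about 1 s and then released); I handed the job in at about 45.5 s.

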